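# Top off the blank stack and turn it once to check it

## Robot

A 7-joint arm with a two-finger parallel gripper is mounted at the origin on the work surface. World frame = base frame: x ahead of the robot, y to its left, z up, the work surface at z = 0. Lengths are in m, angles in rad, forces in N, time in s.
With the tool pointing down it reaches from about 0.425 to 0.825 m from the base axis. Payload 3.6 kg.
Tool frame: the origin (TCP) lies on the centre line of the jaws, within the pads' length; the fingertips stand 19 mm ahead of it and the grasp point (between the pads) is the TCP (tip_extent is the distance from the TCP to the fingertips, in m); z points along the fingers, y is the line along which they close (so a half turn about z gives the same grasp; the last joint's range is limited). The gripper opens to 85 mm and grips with 20 to 120 N. Pads are 22 mm wide; open, the fingers measure 114 mm over their backs; the gripper's body (76 mm by 85 mm) begins 54 mm behind the grasp point. The pads swing forward as they close: fully open they stand 13 mm farther back than shut.
Start: joints at [-1.319, 0.615, -0.013, 1.423, 0.008, 1.103, -0.04], TCP at [0.178, 0.625, 0.225] pointing down, gripper open.
Joint ranges: [-3.12, 3.12], [-0.3, 2.06], [-1.34, 1.32], [0.26, 2.42], [-1.36, 4.5], [0.01, 1.98], [-2.84, 2.84]. Speed limits (rad/s): [2.79, 2.79, 3.14, 3.14, 3.14, 3.14, 3.14].

## Interface

Orientations are given as a unit quaternion [w, x, y, z].
In Python, from plant import sense, snapshot, get_calibration, close_job, tip_extent gives the robot as it stands. The module is installed in compiled form; this text tells all that it offers.
- The arm moves only by the tool apply_moves, never from a script. Its argument "plan" is a list of rows, each an object with "delta_rot": the turn, a rotation vector about the tool's x, y, z each as a share of 360 degrees, from -1 to 1, a list of three; "offset": the shift along the tool's x, y, z each as a share of 500 mm, from -1 to 1, a list of three; "jaw": the gripper command: -1 is shut, 1 is fully open, values between are in proportion. A call has exactly 10 rows; each row is the pose to reach, as a shift and turn from the pose commanded when the call began, along the tool's axes at that moment, turning the shorter way round; what a row does not reach only later rows make up. A row lasts 1/10 s, in which the tool goes at most 50 mm and 8.59 degrees, less where a joint would pass 70% of its speed; a pose out of reach is approached as far as the arm can. A call with a number of a shift or a turn outside -1 to 1 is refused whole. A call with a gripper value outside its range is refused whole. The fingers move at their own pace and stop on an object; "newtons" is the grip in N (left out, the last holds). Time passes only in rows, so rows that repeat a pose let the fingers close, or fill a call up. It gives the time, the measured TCP pose, the force, the opening and the grip force at its end, in the units of the state.
- sense(): the state, without advancing time (a new reading comes with each control period).
- snapshot(name): name is "side" or "top" or "wrist"; returns the picture (420x560x3 uint8, red, green, blue); there is no depth.
- get_calibration(name): a dict with "vertical_fov" (degrees; the focal length in pixels is half the picture's height over the tangent of half this angle, whatever the lens; pixels are square), "cx", "cy" (the principal point, pixels), "k1" (the pictures are not rectified: a ray, as slopes to the right and down, at radius r is drawn at 1 + k1 r^2 times it, then the intrinsics apply), "rvec" (rotation vector, rad) and "tvec" (3), from world to camera coordinates, as OpenCV has them. Camera axes: x right, y down, z forward; pixel columns grow to the right and rows downward; lengths in m; the calibration is good to about 2 mm. A picture is of the moment at which its call begins: read the wrist's pose just before it. get_calibration takes no time and is no camera call; for the wrist camera it gives the pose at the moment of the call.
- close_job(): hands the job in; it is judged then, once.
The state is a dict: "t": time; "joints": joint angles; "joint_vel": joint speeds; "tau": joint torques, N m; "position": TCP position; "tool_rot": TCP orientation; "wrist_force": force on the tool from outside, world axes, zero at the start; "wrist_torque": the same for the moment, N m; "finger_gap": opening from 0.0 (shut) to 1.0 (fully open); "grip_force": force on a finger pad.
Only numpy, scipy, OpenCV 4.12 (cv2) and the standard library are available. Lean on these libraries where they do the work, as an engineer would, in place of code of your own. Each camera call takes 0.05 s, during which the arm holds its last target. There are 200 camera calls.

## Task

Lay the loose copper disc flat and centred on top of the pile of steel blanks in the welding positioner: the height of the pile is not known, so feel for its top, and let go only when the disc rests on it, without dropping it or pressing hard. Then turn the positioner by its red crank anticlockwise (seen from above) through one full turn, and on if need be until the crank stands beside the fixed yellow pointer again, the disc still flat and centred on the pile. Leave everything else on the bench where it is.

Things in the scene. Friction and masses are not known exactly. Their poses are not given: they have to be found in the camera images.
- disc_center (a point): The loose copper-coloured solid disc, 60 mm across, 14 mm thick, about 0.35 kg, lying flat on the bench; this point is its centre, half-way up; z is its axis.
- disc: The same copper disc; the origin is the centre of its underside.
- sleeve_mouth (a point): Centre of the upper rim of the grey sleeve (72 mm across, 50 mm high) that stands on the positioner's round steel platform, on the vertical turning axis, 96 mm above the bench. A fixed pile of round steel blanks, 60 mm across, sticks up out of the sleeve on the same axis; its flat, rigid top stands somewhere from 8 to 58 mm above this point. That height is not tracked. The pile turns with the platform.
- platform (a joint): Angle of the hand-turned platform (steel disc 250 mm across, top 46 mm above the bench), which carries sleeve, pile and crank. 0: crank beside the fixed yellow pointer of the blue base (which reaches out to 163 mm from the axis, 42 mm high). It grows anticlockwise seen from above, starts between -0.4 and 0, stops at -0.6 and 7.0; one full turn later beside the pointer is 6.283. It turns with about 1 to 2 N at the crank and stays where it is left.
- crank_grip (a point): Centre of the red upright crank handle, a freely spinning cylinder 22 mm across and 60 mm high, 105 mm from the platform's axis; its top is 118 mm above the bench, this point 90 mm.
- collar_c (a point): Bystander: loose steel ring, 60 mm across with a 38 mm hole, 22 mm high; point at its centre, half-way up.
- square: Bystander: loose red square magnet block, 60 x 60 x 16 mm; origin at the centre of its underside.
- hammer: Bystander: hammer lying on the bench at the right front.
- brush: Bystander: brush lying on the bench at the far side.
- wrench: Bystander: wrench lying on the bench at the far side.
- spray: Bystander: green can, 54 mm across, 160 mm high, standing at the left; origin at the centre of its underside.
Not all that is in view belongs to the job. What is meant by the disc is not purple, and is the larger of those in its own colour.

How it is judged:
On the way, in this order (a step that is already met when the one before it is completed fails the run):
1. the disc rests flat and centred on the pile, let go, before the platform has been turned (contact force between platform and disc above 0.5 N and contact force between the fingers and disc below 0.1 N and horizontal distance between disc_center and sleeve_mouth below 0.01 m and angle between disc_center's own z axis and vertical below 0.08 rad and linear speed of disc below 0.05 m/s and value of joint platform below 0.6 rad), for 0.3 s.
2. the platform has been turned a full turn by the crank (value of joint platform above 6.08 rad), for 0.1 s.
At the end, for the whole second after the job is handed in: The copper disc rests on the pile, released and still, within 10 mm of the axis and tilted less than 0.08 rad; the platform stands still at one full turn (6.283 rad) within 0.2 rad (contact force between platform and disc above 0.5 N and contact force between the fingers and disc below 0.1 N and horizontal distance between disc_center and sleeve_mouth below 0.01 m and angle between disc_center's own z axis and vertical below 0.08 rad and linear speed of disc below 0.05 m/s and value of joint platform between 6.08 and 6.48 rad and velocity of joint platform between -0.05 and 0.05 rad/s); the robot touches nothing.
It fails at once if the disc is dropped (falls freely faster than 0.35 m/s, a drop of about 6 mm) (linear speed of disc above 0.35 m/s and contact force between the fingers and disc below 0.1 N).
It fails at once if the disc is pressed on the pile with more than 60 N (contact force between disc and platform above 60 N).
It fails at once if something else on the bench is moved by more than 30 mm (distance of any of collar_c, square, hammer, brush, wrench, spray from where it was at the start of the episode above 0.03 m).
It also fails if it takes over 72 s, if anything falls off the work surface, if the arm or the gripper's body presses on something with over 40 N, if the wrist force passes 120 N, or if a joint passes its speed limit or range.

## Working session

There is one attempt and no reset: what is moved stays moved. The work goes in short steps, Python scripts to look and compute and a tool call to move; the robot and the scene stay as the last step left them, time stands still between calls to the robot, and variables do not carry over. Pictures are saved under pics/ and viewed, at most 10 in all, crops included, and the job is handed in when it is done.

Besides the shell and the picture viewer there is one more tool, called after "Request:" by a JSON object that holds its "name" and its "arguments", one argument or row to a line. apply_moves: Moves the arm, as the interface text tells. Shift numbers are shares of 500 mm and turn numbers shares of 360 degrees, none past 1 either way. Its arguments: {"type":"object","properties":{"plan":{"type":"array","items":{"type":"object","properties":{"delta_rot":{"type":"array","items":{"type":"number","minimum":-1,"maximum":1}},"offset":{"type":"array","items":{"type":"number","minimum":-1,"maximum":1}},"jaw":{"type":"number"}}}},"newtons":{"type":"number"}},"required":["plan"]}

```bash
mkdir -p pics; cat > h.py <<'E'
import numpy as np, cv2
from scipy.spatial.transform import Rotation as R
from plant import sense, snapshot, get_calibration, close_job, tip_extent
def snap(cam,fn):
    c=get_calibration(cam); im=snapshot(cam); cv2.imwrite(fn,im[:,:,::-1]); return im,c
def ray(c,u,v):
    f=210/np.tan(np.radians(c["vertical_fov"])/2)
    d=np.array([(u-c["cx"])/f,(v-c["cy"])/f]); s=d.copy()
    for _ in range(20): s=d/(1+c["k1"]*(s@s))
    M=R.from_rotvec(np.ravel(c["rvec"])).as_matrix(); t=np.ravel(c["tvec"])
    return -M.T@t, M.T@np.array([s[0],s[1],1])
def onz(c,u,v,z):
    o,d=ray(c,u,v); return o+d*(z-o[2])/d[2]
def proj(c,p):
    f=210/np.tan(np.radians(c["vertical_fov"])/2)
    q=R.from_rotvec(np.ravel(c["rvec"])).as_matrix()@np.array(p)+np.ravel(c["tvec"])
    s=q[:2]/q[2]; s=s*(1+c["k1"]*(s@s)); return s*f+[c["cx"],c["cy"]]
E
python3 - <<'E'
from h import *
np.set_printoptions(precision=4,suppress=True)
s=sense(); print(s)
print(get_calibration("top"),get_calibration("side"),get_calibration("wrist"))
for n in("top","side"): snap(n,f"pics/{n}0.png")
E
```

```text
{'t': 0.0, 'joints': array([-1.3195,  0.6159, -0.0126,  1.4249,  0.0081,  1.1034, -0.0404]), 'joint_vel': array([-0.0007, -0.0004, -0.0009, -0.0008, -0.0003,  0.0008,  0.0001]), 'tau': array([ -0.0002, -46.9219,   0.259 , -17.104 ,   0.0099,   0.0098,
         0.    ]), 'position': array([0.178 , 0.6243, 0.2237]), 'tool_rot': array([-0.0001,  0.1384,  0.9904, -0.0013]), 'wrist_force': array([1.1798, 0.7337, 0.0511]), 'wrist_torque': array([-0.0129,  0.0063, -0.0018]), 'grip_force': 0.0, 'finger_gap': 1.0006922852889282}
{'vertical_fov': 51.92121143359296, 'cx': 285.7672250384154, 'cy': 211.27646072542532, 'k1': -0.11406162012639529, 'rvec': array([ 2.1744, -2.1751,  0.0907]), 'tvec': array([0.0045, 0.5634, 1.1457])} {'vertical_fov': 51.87925042554794, 'cx': 276.71593518215195, 'cy': 211.33284025878308, 'k1': -0.10133277422874454, 'rvec': array([ 2.1877, -0.4581,  0.2312]), 'tvec': array([-0.4959,  0.1872,  1.0386])} {'vertical_fov': 68.5014170365945, 'cx': 282.4421307214305, 'cy': 210.10935444660205, 'k1': -0.051589701587847654, 'rvec': array([-2.3312, -1.7599, -0.2294]), 'tvec': array([-0.6482, -0.0334,  0.3793])}
```

View pics/top0.png

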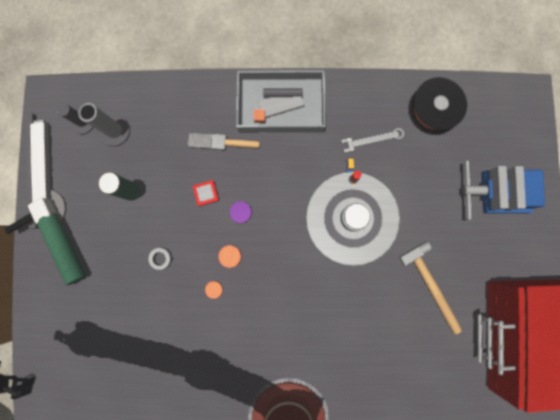

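View pics/side0.png

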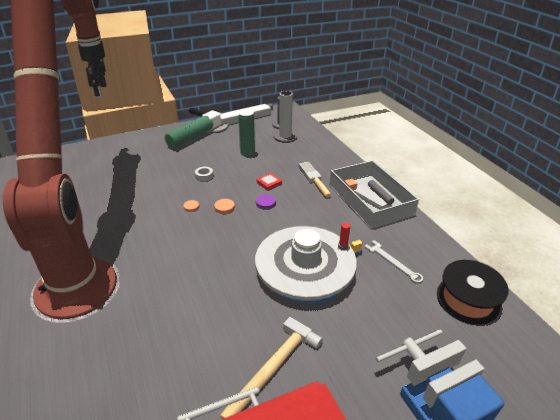

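The top view shows the big orange disc at about (229,256), with the small decoy at (213,290). The platform is near (353,218), the crank at (357,176) and the yellow pointer at (351,164). Next I measure these by mask.

```bash
python3 - <<'E'
from h import *
np.set_printoptions(precision=4,suppress=True)
from plant import get_calibration
def blobs(m,mina=15):
    n,l,st,ce=cv2.connectedComponentsWithStats(m.astype(np.uint8)); return [(st[i],ce[i]) for i in range(1,n) if st[i][4]>=mina]
for cam in("top","side"):
    im=cv2.imread(f"pics/{cam}0.png"); c=get_calibration(cam); hsv=cv2.cvtColor(im,cv2.COLOR_BGR2HSV); H,S,V=cv2.split(hsv)
    for nm,m,z in(("orange",(H>=5)&(H<=14)&(S>140)&(V>150),.014),("red",((H<4)|(H>175))&(S>170)&(V>110),.118),("yellow",(H>15)&(H<28)&(S>170)&(V>120),.042)):
        for st,ce in blobs(m):
            if st[4]<700: print(cam,nm,st,ce,onz(c,*ce,z))
im=cv2.imread("pics/top0.png");c=get_calibration("top");g=im.min(2)
m=((g>125)).astype(np.uint8); cs,_=cv2.findContours(m[160:280,295:410],cv2.RETR_EXTERNAL,cv2.CHAIN_APPROX_NONE)
k=max(cs,key=cv2.contourArea).reshape(-1,2)+[295,160]
P=np.array([onz(c,u,v,.046)[:2] for u,v in k])
A=np.c_[2*P,np.ones(len(P))]
for _ in range(5):
    x=np.linalg.lstsq(A,(P**2).sum(1),rcond=None)[0]; r=np.sqrt(x[2]+x[:2]@x[:2]); e=np.abs(np.hypot(*(P-x[:2]).T)-r); 
    k2=e<max(.004,0); P=P[k2];A=A[k2]
print("platform",x[:2],r,len(P))
# white pile top in top view; side view
for cam,z in(("top",.12),("side",.12)):
    im=cv2.imread(f"pics/{cam}0.png");c=get_calibration(cam)
    p=proj(c,[*x[:2],.096]).astype(int)
    sub=(im.min(2)>225); print(cam,p,[(s,ce) for s,ce in blobs(sub) if abs(ce-p).max()<40])
    for zz in(.096,.104,.114,.124,.134,.144,.154): print(zz,proj(c,[*x[:2],zz]))
E
```

```text
top orange [256 112   8   8  28] [258.6071 116.7857] [0.8309 0.0806 0.014 ]
top red [354 172   6   7  29] [356.4828 174.6207] [ 0.648  -0.1745  0.118 ]
top red [198 181  19  24  55] [210.0182 195.4182] [0.5954 0.1945 0.118 ]
side red [257 178  24  11 102] [268.3922 183.2451] [0.5467 0.0694 0.118 ]
side red [340 223  10  22 157] [344.4268 233.2102] [ 0.6298 -0.1991  0.118 ]
platform [ 0.5437 -0.1742] 0.1250895898640277 242
top [355 216] [(array([346, 205,  23,  22, 397], dtype=int32), array([356.8262, 215.7481]))]
0.096 [355.6449 216.5092]
0.104 [356.1404 216.2714]
0.114 [356.77   215.9693]
0.124 [357.4113 215.6615]
0.134 [358.0645 215.348 ]
0.144 [358.7299 215.0286]
0.154 [359.408 214.703]
side [307 243] [(array([294, 228,  32,  18, 373], dtype=int32), array([307.2413, 236.319 ])), (array([323, 230,  14,  17,  40], dtype=int32), array([328.8  , 237.275])), (array([271, 235,   7,   8,  20], dtype=int32), array([273.65, 239.15])), (array([337, 257,  15,  23, 147], dtype=int32), array([343.7755, 268.5374])), (array([299, 269,  14,   4,  24], dtype=int32), array([305.75, 271.  ])), (array([331, 274,   7,  11,  21], dtype=int32), array([334.3333, 278.5714]))]
0.096 [307.0026 243.4127]
0.104 [307.1621 240.8945]
0.114 [307.3634 237.7119]
0.124 [307.5668 234.4903]
0.134 [307.7723 231.2289]
0.144 [307.98   227.9271]
0.154 [308.1898 224.5842]
```

```bash
python3 - <<'E'
from h import *
np.set_printoptions(precision=4,suppress=True)
c=get_calibration("top"); im=cv2.imread("pics/top0.png"); H,S,V=cv2.split(cv2.cvtColor(im,cv2.COLOR_BGR2HSV))
print(im[256,229],H[256,229],S[256,229],V[256,229], im[164,351],H[164,351],S[164,351])
for nm,m,z in(("orange",(H>=4)&(H<=16)&(S>110)&(V>120),.014),("yel",(H>16)&(H<30)&(S>140),.042),("purple",(H>130)&(H<160)&(S>100),.014)):
    n,l,st,ce=cv2.connectedComponentsWithStats(m.astype(np.uint8))
    for i in range(1,n):
        if st[i][4]>25: print(nm,st[i],ce[i],onz(c,*ce[i],z))
E
```

```text
[111 158 239] 11 137 239 [ 80 197 238] 22 169
orange [254 110  11  11 110] [258.7818 115.1   ] [0.8358 0.0802 0.014 ]
orange [219 245  22  23 393] [229.3181 256.028 ] [0.4421 0.1581 0.014 ]
orange [205 281  17  17 230] [213.2652 289.2348] [0.3519 0.2013 0.014 ]
orange [280 384  25   6  98] [290.3571 386.4694] [ 0.0904 -0.008   0.014 ]
orange [318 409   6  11  38] [320.9474 415.3158] [ 0.0112 -0.0906  0.014 ]
orange [253 411  10   9  60] [256.9  416.25] [0.0085 0.0824 0.014 ]
yel [348 159   6   9  48] [350.5   163.125] [ 0.6927 -0.1711  0.042 ]
purple [230 202  21  21 350] [240.2029 211.7543] [0.5631 0.1293 0.014 ]
```

Request:
{"name": "apply_moves", "arguments": {
  "plan": [
    {"delta_rot": [0,0,-0.0442],"offset": [-0.763,-0.752,0.1],"jaw": 1},
    {"delta_rot": [0,0,-0.0442],"offset": [-0.763,-0.752,0.1],"jaw": 1},
    {"delta_rot": [0,0,-0.0442],"offset": [-0.763,-0.752,0.1],"jaw": 1},
    {"delta_rot": [0,0,-0.0442],"offset": [-0.763,-0.752,0.1],"jaw": 1},
    {"delta_rot": [0,0,-0.0442],"offset": [-0.763,-0.752,0.1],"jaw": 1},
    {"delta_rot": [0,0,-0.0442],"offset": [-0.763,-0.752,0.1],"jaw": 1},
    {"delta_rot": [0,0,-0.0442],"offset": [-0.763,-0.752,0.1],"jaw": 1},
    {"delta_rot": [0,0,-0.0442],"offset": [-0.763,-0.752,0.1],"jaw": 1},
    {"delta_rot": [0,0,-0.0442],"offset": [-0.763,-0.752,0.1],"jaw": 1},
    {"delta_rot": [0,0,-0.0442],"offset": [-0.763,-0.752,0.1],"jaw": 1}
  ]
}}

```text
t: 1.1
position: [0.4239, 0.1899, 0.1782]
tool_rot: [-0.0, -0.0, 1.0, -0.0]
wrist_force: [0.9, -0.0, 0.7]
finger_gap: 0.998
grip_force: 0.0
```

Request:
{"name": "apply_moves", "arguments": {
  "plan": [
    {"offset": [-0.037,-0.067,0.057],"jaw": 1},
    {"offset": [-0.037,-0.067,0.057],"jaw": 1},
    {"offset": [-0.037,-0.067,0.057],"jaw": 1},
    {"offset": [-0.037,-0.067,0.057],"jaw": 1},
    {"offset": [-0.037,-0.067,0.057],"jaw": 1},
    {"offset": [-0.037,-0.067,0.057],"jaw": 1},
    {"offset": [-0.037,-0.067,0.057],"jaw": 1},
    {"offset": [-0.037,-0.067,0.057],"jaw": 1},
    {"offset": [-0.037,-0.067,0.057],"jaw": 1},
    {"offset": [-0.037,-0.067,0.057],"jaw": 1}
  ]
}}

```text
$.plan[0]: bad value
```

```bash
python3 - <<'E'
from h import *
np.set_printoptions(precision=4,suppress=True)
im,c=snap("wrist","pics/w1.png"); s=sense(); print(s['t'],s['position'],s['tool_rot'],tip_extent() if callable(tip_extent) else tip_extent)
H,S,V=cv2.split(cv2.cvtColor(im,cv2.COLOR_RGB2HSV))
m=((H>=4)&(H<=16)&(S>110)&(V>120)).astype(np.uint8)
for k in cv2.findContours(m,cv2.RETR_EXTERNAL,cv2.CHAIN_APPROX_NONE)[0]:
    if cv2.contourArea(k)>300:
        P=np.float32([onz(c,u,v,.014)[:2] for u,v in k.reshape(-1,2)]); print(cv2.boundingRect(k),cv2.minEnclosingCircle(P),cv2.fitEllipse(P))
E
```

```text
1.15 [0.4286 0.179  0.1775] [ 0.001   0.0079  1.     -0.0041] 0.019
(226, 182, 55, 55) ((0.44159552454948425, 0.1590636521577835), 0.0297867264598608) ((0.4417296051979065, 0.1585756093263626), (0.0560581237077713, 0.058328382670879364), 95.62191009521484)
```

View pics/w1.png

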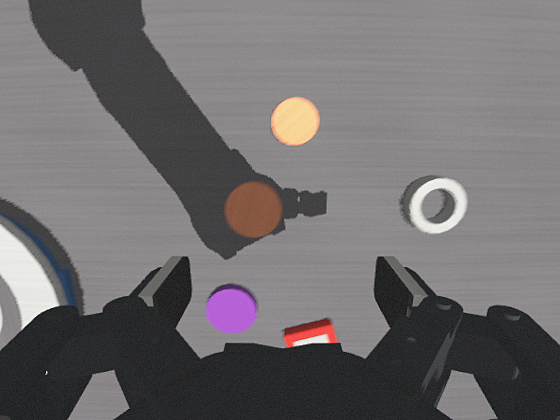

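The wrist picture shows the disc at (253,209), in shadow. The smaller orange one is at (295,121) and the purple one at (231,309). I'll settle first to find the commanded pose.

Request:
{"name": "apply_moves", "arguments": {
  "plan": [
    {"delta_rot": [0,0,0],"offset": [0,0,0.15],"jaw": 1},
    {"delta_rot": [0,0,0],"offset": [0,0,0.15],"jaw": 1},
    {"delta_rot": [0,0,0],"offset": [0,0,0.15],"jaw": 1},
    {"delta_rot": [0,0,0],"offset": [0,0,0.15],"jaw": 1},
    {"delta_rot": [0,0,0],"offset": [0,0,0.15],"jaw": 1},
    {"delta_rot": [0,0,0],"offset": [0,0,0.15],"jaw": 1},
    {"delta_rot": [0,0,0],"offset": [0,0,0.15],"jaw": 1},
    {"delta_rot": [0,0,0],"offset": [0,0,0.15],"jaw": 1},
    {"delta_rot": [0,0,0],"offset": [0,0,0.15],"jaw": 1},
    {"delta_rot": [0,0,0],"offset": [0,0,0.15],"jaw": 1}
  ]
}}

```text
t: 2.15
position: [0.4234, 0.1918, 0.1036]
tool_rot: [0.0, -0.0, 1.0, 0.0]
wrist_force: [0.5, 0.6, 0.3]
finger_gap: 1.007
grip_force: 0.0
```

```bash
python3 - <<'E'
from h import *
np.set_printoptions(precision=4,suppress=True)
s=sense(); print(s['t'],s['position'],s['tool_rot'])
im,c=snap("wrist","pics/w2.png")
H,S,V=cv2.split(cv2.cvtColor(im,cv2.COLOR_RGB2HSV))
m=((H>=4)&(H<=16)&(S>110)&(V>80)).astype(np.uint8)
for k in cv2.findContours(m,cv2.RETR_EXTERNAL,cv2.CHAIN_APPROX_NONE)[0]:
    if cv2.contourArea(k)>300:
        P=np.float32([onz(c,u,v,.014)[:2] for u,v in k.reshape(-1,2)]); print(cv2.boundingRect(k),cv2.minEnclosingCircle(P),cv2.fitEllipse(P))
E
```

```text
2.15 [0.4234 0.1918 0.1036] [ 0.0001 -0.      1.      0.    ]
(209, 196, 72, 72) ((0.44041192531585693, 0.16111288964748383), 0.030906757339835167) ((0.44030746817588806, 0.16071118414402008), (0.05822419002652168, 0.06067859008908272), 67.82603454589844)
```

Request:
{"name": "apply_moves", "arguments": {
  "plan": [
    {"delta_rot": [0,0,0],"offset": [-0.035,-0.0635,0.02],"jaw": 1},
    {"delta_rot": [0,0,0],"offset": [-0.035,-0.0635,0.06],"jaw": 1},
    {"delta_rot": [0,0,0],"offset": [-0.035,-0.0635,0.1],"jaw": 1},
    {"delta_rot": [0,0,0],"offset": [-0.035,-0.0635,0.13],"jaw": 1},
    {"delta_rot": [0,0,0],"offset": [-0.035,-0.0635,0.15],"jaw": 1},
    {"delta_rot": [0,0,0],"offset": [-0.035,-0.0635,0.155],"jaw": 1},
    {"delta_rot": [0,0,0],"offset": [-0.035,-0.0635,0.157],"jaw": 1},
    {"delta_rot": [0,0,0],"offset": [-0.035,-0.0635,0.159],"jaw": 1},
    {"delta_rot": [0,0,0],"offset": [-0.035,-0.0635,0.161],"jaw": 1},
    {"delta_rot": [0,0,0],"offset": [-0.035,-0.0635,0.161],"jaw": 1}
  ]
}}

```text
t: 3.2
position: [0.4411, 0.1601, 0.0233]
tool_rot: [0.0, -0.0, 1.0, 0.0]
wrist_force: [0.8, 0.0, 0.5]
finger_gap: 0.999
grip_force: 0.0
```

```bash
python3 - <<'E'
from h import *
im,c=snap("side","pics/s3.png"); p=proj(c,[.441,.16,.02]).astype(int); print(p)
a=im[max(0,p[1]-70):p[1]+40,p[0]-70:p[0]+70]; w=snapshot("wrist")
b=np.hstack([cv2.resize(a[:,:,::-1],(420,330),interpolation=cv2.INTER_CUBIC),cv2.resize(w[:,:,::-1],(380,330))]); cv2.imwrite("pics/s3.png",b)
E
```

```text
[224 202]
```

View pics/s3.png

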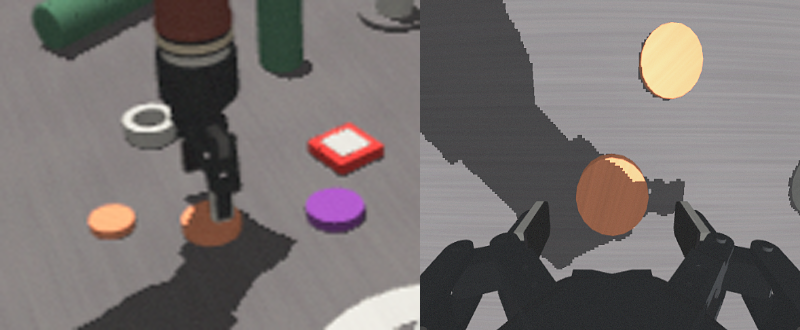

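Request:
{"name": "apply_moves", "arguments": {
  "plan": [
    {"delta_rot": [0,0,0],"offset": [0,0,0.001],"jaw": 1},
    {"delta_rot": [0,0,0],"offset": [0,0,0.002],"jaw": 1},
    {"delta_rot": [0,0,0],"offset": [0,0,0.003],"jaw": 1},
    {"delta_rot": [0,0,0],"offset": [0,0,0.004],"jaw": 1},
    {"delta_rot": [0,0,0],"offset": [0,0,0.005],"jaw": 1},
    {"delta_rot": [0,0,0],"offset": [0,0,0.006],"jaw": 1},
    {"delta_rot": [0,0,0],"offset": [0,0,0.007],"jaw": 1},
    {"delta_rot": [0,0,0],"offset": [0,0,0.008],"jaw": 1},
    {"delta_rot": [0,0,0],"offset": [0,0,0.009],"jaw": 1},
    {"delta_rot": [0,0,0],"offset": [0,0,0.01],"jaw": 1}
  ]
}}

```text
t: 4.3
position: [0.4409, 0.16, 0.0179]
tool_rot: [-0.0, 0.0, 1.0, -0.0]
wrist_force: [-0.1, -0.5, 0.3]
finger_gap: 1.002
grip_force: 0.0
```

Request:
{"name": "apply_moves", "arguments": {
  "newtons": 40,
  "plan": [
    {"delta_rot": [0,0,0],"offset": [0,0,0],"jaw": 0.6},
    {"delta_rot": [0,0,0],"offset": [0,0,0],"jaw": 0.4},
    {"delta_rot": [0,0,0],"offset": [0,0,0],"jaw": -1},
    {"delta_rot": [0,0,0],"offset": [0,0,0],"jaw": -1},
    {"delta_rot": [0,0,0],"offset": [0,0,0],"jaw": -1},
    {"delta_rot": [0,0,0],"offset": [0,0,0],"jaw": -1},
    {"delta_rot": [0,0,0],"offset": [0,0,0],"jaw": -1},
    {"delta_rot": [0,0,0],"offset": [0,0,0],"jaw": -1},
    {"delta_rot": [0,0,0],"offset": [0,0,0],"jaw": -1},
    {"delta_rot": [0,0,0],"offset": [0,0,0],"jaw": -1}
  ]
}}

```text
t: 5.3
position: [0.4409, 0.16, 0.0179]
tool_rot: [-0.0, 0.0, 1.0, -0.0]
wrist_force: [-0.2, 0.9, 0.7]
finger_gap: 0.003
grip_force: 0.0
```

```bash
python3 - <<'E'
from h import *
im,c=snap("side","pics/s4.png"); p=proj(c,[.441,.16,.02]).astype(int)
a=im[max(0,p[1]-70):p[1]+40,p[0]-70:p[0]+70]; w=snapshot("wrist")
b=np.hstack([cv2.resize(a[:,:,::-1],(420,330),interpolation=cv2.INTER_CUBIC),cv2.resize(w[:,:,::-1],(380,330))]); cv2.imwrite("pics/s4.png",b)
print(sense()['position'])
E
```

```text
[0.44087238 0.15997472 0.01793113]
```

View pics/s4.png

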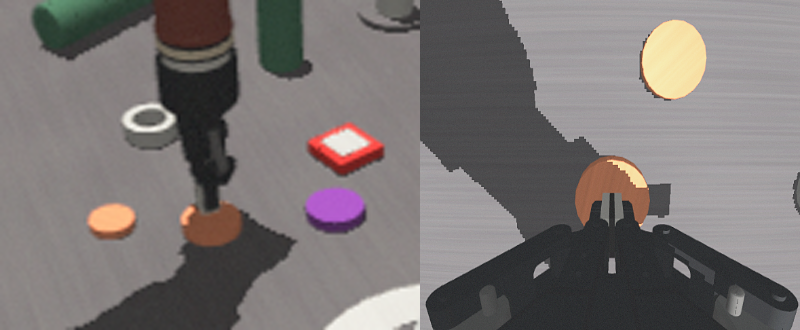

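The fingers have closed above the disc, which hasn't moved. I'll work out where the tips really are.

```bash
python3 - <<'E'
from h import *
np.set_printoptions(precision=4,suppress=True)
c=get_calibration("wrist");s=sense();print(s['t'],s['wrist_force'],s['tau'],s['finger_gap'])
for z in(.0,.005,.01,.014,.018,.022,.03): print(z,proj(c,[.441,.16,z]))
w=snapshot("wrist"); cv2.imwrite("pics/w5.png",cv2.resize(w[170:330,180:380,::-1],(800,640)[:2])[:600])
E
```

```text
5.4 [ 0.7034  0.4691 -0.177 ] [  0.0007 -38.8456   0.1069  -6.2566   0.0038   0.0014  -0.    ] 0.0013016416970488616
0.0 [282.6298 245.8999]
0.005 [282.6322 249.191 ]
0.01 [282.6348 252.6684]
0.014 [282.6369 255.5954]
0.018 [282.6392 258.6611]
0.022 [282.6416 261.8755]
0.03 [282.6467 268.7954]
```

View pics/w5.png

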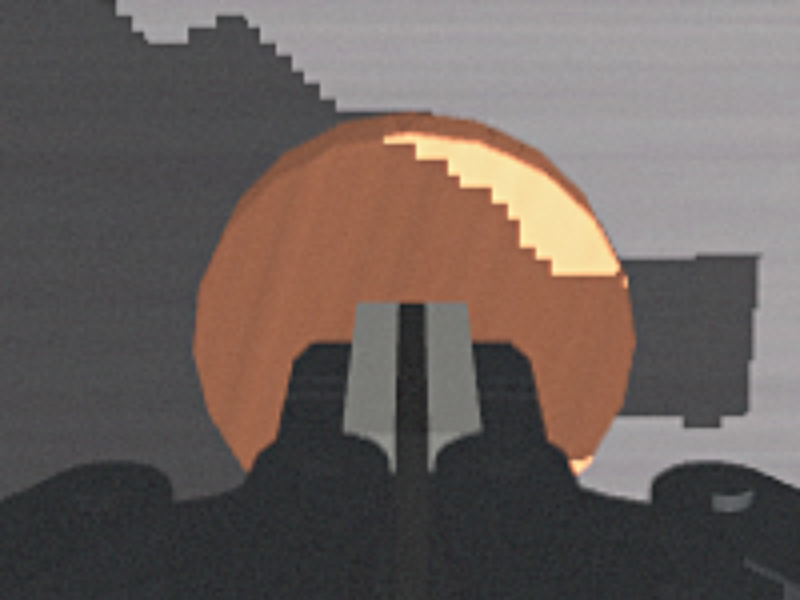

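Request:
{"name": "apply_moves", "arguments": {
  "plan": [
    {"delta_rot": [0,0,0],"offset": [0,0,0],"jaw": 0.65},
    {"delta_rot": [0,0,0],"offset": [0,0,0],"jaw": 0.65},
    {"delta_rot": [0,0,0],"offset": [0,0,0],"jaw": 0.65},
    {"delta_rot": [0,0,0],"offset": [0,0,0],"jaw": 0.65},
    {"delta_rot": [0,0,0],"offset": [0,0,0],"jaw": 0.65},
    {"delta_rot": [0,0,0],"offset": [0,0,0.006],"jaw": 0.65},
    {"delta_rot": [0,0,0],"offset": [0,0,0.012],"jaw": 0.65},
    {"delta_rot": [0,0,0],"offset": [0,0,0.018],"jaw": 0.65},
    {"delta_rot": [0,0,0],"offset": [0,0,0.024],"jaw": 0.65},
    {"delta_rot": [0,0,0],"offset": [0,0,0.024],"jaw": 0.65}
  ]
}}

```text
t: 6.45
position: [0.4406, 0.1599, 0.0054]
tool_rot: [-0.0, -0.0, 1.0, -0.0]
wrist_force: [0.2, 0.4, 1.1]
finger_gap: 0.825
grip_force: 0.0
```

```bash
python3 - <<'E'
from h import *
w=snapshot("wrist"); cv2.imwrite("pics/w6.png",cv2.resize(w[150:350,130:430,::-1],(800,533)));print(sense()['finger_gap'])
E
```

```text
0.831123986229088
```

View pics/w6.png

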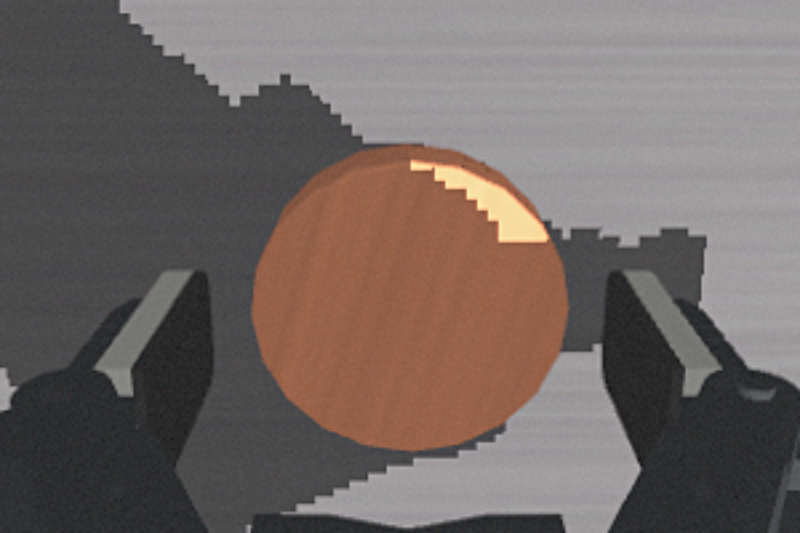

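The tips still stand about 10 mm above the disc's top and are centred around it at pixels 210 to 603. I'll go on down.

Request:
{"name": "apply_moves", "arguments": {
  "plan": [
    {"delta_rot": [0,0,0],"offset": [0,0,0.004],"jaw": 0.65},
    {"delta_rot": [0,0,0],"offset": [0,0,0.008],"jaw": 0.65},
    {"delta_rot": [0,0,0],"offset": [0,0,0.012],"jaw": 0.65},
    {"delta_rot": [0,0,0],"offset": [0,0,0.016],"jaw": 0.65},
    {"delta_rot": [0,0,0],"offset": [0,0,0.018],"jaw": 0.65},
    {"delta_rot": [0,0,0],"offset": [0,0,0.02],"jaw": 0.65},
    {"delta_rot": [0,0,0],"offset": [0,0,0.022],"jaw": 0.65},
    {"delta_rot": [0,0,0],"offset": [0,0,0.024],"jaw": 0.65},
    {"delta_rot": [0,0,0],"offset": [0,0,0.024],"jaw": 0.65},
    {"delta_rot": [0,0,0],"offset": [0,0,0.024],"jaw": 0.65}
  ]
}}

```text
t: 7.5
position: [0.4409, 0.16, -0.0061]
tool_rot: [-0.0, 0.0, 1.0, -0.0]
wrist_force: [0.6, 0.6, -0.2]
finger_gap: 0.824
grip_force: 0.0
```

Request:
{"name": "apply_moves", "arguments": {
  "plan": [
    {"delta_rot": [0,0,0],"offset": [0,0,0.002],"jaw": 0.65},
    {"delta_rot": [0,0,0],"offset": [0,0,0.004],"jaw": 0.65},
    {"delta_rot": [0,0,0],"offset": [0,0,0.006],"jaw": 0.65},
    {"delta_rot": [0,0,0],"offset": [0,0,0.008],"jaw": 0.65},
    {"delta_rot": [0,0,0],"offset": [0,0,0.01],"jaw": 0.65},
    {"delta_rot": [0,0,0],"offset": [0,0,0.012],"jaw": 0.65},
    {"delta_rot": [0,0,0],"offset": [0,0,0.013],"jaw": 0.65},
    {"delta_rot": [0,0,0],"offset": [0,0,0.014],"jaw": 0.65},
    {"delta_rot": [0,0,0],"offset": [0,0,0.014],"jaw": 0.65},
    {"delta_rot": [0,0,0],"offset": [0,0,0.014],"jaw": 0.65}
  ]
}}

```text
t: 8.5
position: [0.4409, 0.16, -0.0131]
tool_rot: [-0.0, 0.0, 1.0, -0.0]
wrist_force: [-0.4, -0.5, 0.3]
finger_gap: 0.829
grip_force: 0.0
```

```bash
python3 - <<'E'
from h import *
w=snapshot("wrist"); im=snapshot("side"); a=im[130:240,154:294]
cv2.imwrite("pics/w7.png",np.hstack([cv2.resize(a[:,:,::-1],(340,267),interpolation=cv2.INTER_CUBIC),cv2.resize(w[170:350,130:430,::-1],(445,267))]));print(sense()['wrist_force'])
E
```

```text
[ 0.09106772 -0.51907456  0.96261516]
```

View pics/w7.png

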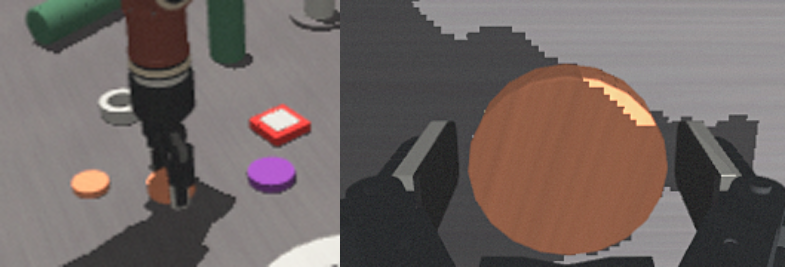

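Request:
{"name": "apply_moves", "arguments": {
  "newtons": 40,
  "plan": [
    {"delta_rot": [0,0,0],"offset": [0,0,0.002],"jaw": 0.65},
    {"delta_rot": [0,0,0],"offset": [0,0,0.003],"jaw": 0.5},
    {"delta_rot": [0,0,0],"offset": [0,0,0.003],"jaw": 0.3},
    {"delta_rot": [0,0,0],"offset": [0,0,0.003],"jaw": -1},
    {"delta_rot": [0,0,0],"offset": [0,0,0.003],"jaw": -1},
    {"delta_rot": [0,0,0],"offset": [0,0,0.003],"jaw": -1},
    {"delta_rot": [0,0,0],"offset": [0,0,0.003],"jaw": -1},
    {"delta_rot": [0,0,0],"offset": [0,0,0.003],"jaw": -1},
    {"delta_rot": [0,0,0],"offset": [0,0,0.003],"jaw": -1},
    {"delta_rot": [0,0,0],"offset": [0,0,0.003],"jaw": -1}
  ]
}}

```text
t: 9.6
position: [0.4419, 0.1605, -0.0112]
tool_rot: [0.002, 0.0, 1.0, 0.001]
wrist_force: [-3.8, -0.7, 32.4]
finger_gap: 0.688
grip_force: 56.4
```

Request:
{"name": "apply_moves", "arguments": {
  "plan": [
    {"delta_rot": [0,0,0],"offset": [0,0,-0.006],"jaw": -1},
    {"delta_rot": [0,0,0],"offset": [0,0,-0.012],"jaw": -1},
    {"delta_rot": [0,0,0],"offset": [0,0,-0.04],"jaw": -1},
    {"delta_rot": [0,0,0],"offset": [0,0,-0.1],"jaw": -1},
    {"delta_rot": [0,0,0],"offset": [0,0,-0.18],"jaw": -1},
    {"delta_rot": [0,0,0],"offset": [0,0,-0.26],"jaw": -1},
    {"delta_rot": [0,0,0],"offset": [0,0,-0.32],"jaw": -1},
    {"delta_rot": [0,0,0],"offset": [0,0,-0.35],"jaw": -1},
    {"delta_rot": [0,0,0],"offset": [0,0,-0.35],"jaw": -1},
    {"delta_rot": [0,0,0],"offset": [0,0,-0.35],"jaw": -1}
  ]
}}

```text
t: 10.6
position: [0.4399, 0.1596, 0.1594]
tool_rot: [-0.001, 0.0, 1.0, -0.001]
wrist_force: [-0.9, 1.7, -4.4]
finger_gap: 0.685
grip_force: 44.2
```

```bash
python3 - <<'E'
from h import *
np.set_printoptions(precision=4,suppress=True)
s=sense();print(s['position'],s['tool_rot'],s['wrist_force'],s['finger_gap'],s['grip_force'])
im,c=snap("wrist","pics/w8.png");H,S,V=cv2.split(cv2.cvtColor(im,cv2.COLOR_RGB2HSV))
m=((H>=4)&(H<=16)&(S>110)&(V>60)).astype(np.uint8)
for k in cv2.findContours(m,cv2.RETR_EXTERNAL,cv2.CHAIN_APPROX_NONE)[0]:
    if cv2.contourArea(k)>2000:
        for dz in(.005,.011,.02,.025,.03,.035,.04):
            P=np.float32([onz(c,u,v,s['position'][2]+dz)[:2] for u,v in k.reshape(-1,2)]);print(dz,cv2.boundingRect(k),cv2.minEnclosingCircle(P),cv2.fitEllipse(P))
E
```

```text
[0.4399 0.1596 0.1594] [-0.0011  0.0001  1.     -0.0005] [-0.878   1.6692 -4.3942] 0.6852398675052008 44.239572286605835
0.005 (217, 210, 132, 127) ((0.44829556345939636, 0.15964573621749878), 0.03604608401656151) ((0.44860830903053284, 0.15946751832962036), (0.06742848455905914, 0.07110019773244858), 90.71617889404297)
0.011 (217, 210, 132, 127) ((0.4452040493488312, 0.15964634716510773), 0.03455314412713051) ((0.4455038011074066, 0.15947550535202026), (0.06462801247835159, 0.06814722716808319), 90.71622467041016)
0.02 (217, 210, 132, 127) ((0.4405667185783386, 0.15964718163013458), 0.03231380879878998) ((0.4408470094203949, 0.1594875007867813), (0.060427308082580566, 0.063717782497406), 90.71620178222656)
0.025 (217, 210, 132, 127) ((0.4379904866218567, 0.15964773297309875), 0.03106963075697422) ((0.43825992941856384, 0.15949416160583496), (0.05809358134865761, 0.06125698238611221), 90.7161865234375)
0.03 (217, 210, 132, 127) ((0.43541422486305237, 0.15964818000793457), 0.029825540259480476) ((0.4356728494167328, 0.1595008224248886), (0.05575986206531525, 0.058796174824237823), 90.71621704101562)
0.035 (217, 210, 132, 127) ((0.4328223168849945, 0.1595323532819748), 0.02856329083442688) ((0.43308573961257935, 0.15950748324394226), (0.05342613533139229, 0.05633537098765373), 90.71623229980469)
0.04 (217, 210, 132, 127) ((0.4302467405796051, 0.1595379114151001), 0.02731996588408947) ((0.4304986596107483, 0.1595141440629959), (0.05109240859746933, 0.05387456715106964), 90.7162094116211)
```

View pics/w8.png

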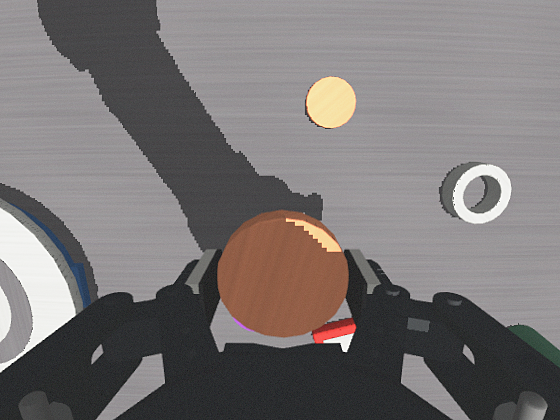

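The disc is held level between the pads at (283,273), with its top about 25 mm above the TCP reading. Next I move beyond the axis to view the platform with the wrist camera.

Request:
{"name": "apply_moves", "arguments": {
  "plan": [
    {"delta_rot": [0,0,0],"offset": [-0.03,-0.045,-0.02],"jaw": -1},
    {"delta_rot": [0,0,0],"offset": [-0.08,-0.12,-0.06],"jaw": -1},
    {"delta_rot": [0,0,0],"offset": [-0.13,-0.195,-0.08],"jaw": -1},
    {"delta_rot": [0,0,0],"offset": [-0.18,-0.27,-0.1],"jaw": -1},
    {"delta_rot": [0,0,0],"offset": [-0.23,-0.345,-0.12],"jaw": -1},
    {"delta_rot": [0,0,0],"offset": [-0.28,-0.42,-0.12],"jaw": -1},
    {"delta_rot": [0,0,0],"offset": [-0.33,-0.495,-0.12],"jaw": -1},
    {"delta_rot": [0,0,0],"offset": [-0.38,-0.57,-0.12],"jaw": -1},
    {"delta_rot": [0,0,0],"offset": [-0.42,-0.63,-0.12],"jaw": -1},
    {"delta_rot": [0,0,0],"offset": [-0.44,-0.66,-0.12],"jaw": -1}
  ]
}}

```text
t: 11.65
position: [0.6604, -0.175, 0.2164]
tool_rot: [-0.003, 0.002, 1.0, -0.001]
wrist_force: [-0.2, -0.1, -3.4]
finger_gap: 0.69
grip_force: 44.2
```

Request:
{"name": "apply_moves", "arguments": {
  "plan": [
    {"delta_rot": [0,0,0],"offset": [0,0,0],"jaw": -1},
    {"delta_rot": [0,0,0],"offset": [0,0,0],"jaw": -1},
    {"delta_rot": [0,0,0],"offset": [0,0,0],"jaw": -1},
    {"delta_rot": [0,0,0],"offset": [0,0,0],"jaw": -1},
    {"delta_rot": [0,0,0],"offset": [0,0,0],"jaw": -1},
    {"delta_rot": [0,0,0],"offset": [0,0,0],"jaw": -1},
    {"delta_rot": [0,0,0],"offset": [0,0,0],"jaw": -1},
    {"delta_rot": [0,0,0],"offset": [0,0,0],"jaw": -1},
    {"delta_rot": [0,0,0],"offset": [0,0,0],"jaw": -1},
    {"delta_rot": [0,0,0],"offset": [0,0,0],"jaw": -1}
  ]
}}

```text
t: 12.65
position: [0.6609, -0.17, 0.2205]
tool_rot: [0.0, 0.0, 1.0, -0.0]
wrist_force: [0.2, -0.2, -1.8]
finger_gap: 0.682
grip_force: 44.2
```

```bash
python3 - <<'E'
from h import *
np.set_printoptions(precision=4,suppress=True)
s=sense();print(s['t'],s['position'],s['wrist_force'],s['finger_gap'])
im,c=snap("wrist","pics/w9.png");o,d=ray(c,280,210);print(o,d)
E
```

```text
12.65 [ 0.6609 -0.17    0.2205] [ 0.228  -0.2411 -1.8332] 0.6822660286690979
[ 0.5945 -0.1701  0.3698] [ 0.2596 -0.0083 -0.9657]
```

View pics/w9.png

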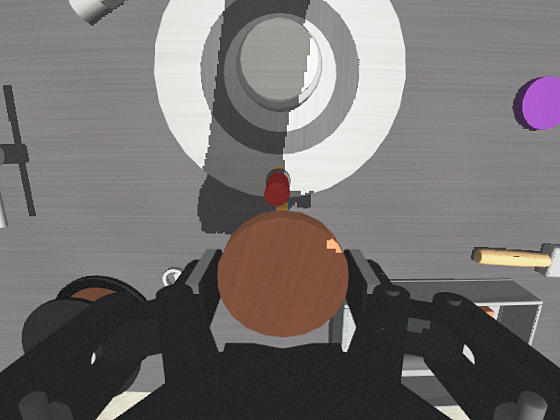

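The platform is in full view (left edge (154,65), right edge (406,65)), with the pile top near (279,57) and the crank at (277,188). I'll fit the axis from the platform's rim.

```bash
python3 - <<'E'
from h import *
np.set_printoptions(precision=4,suppress=True)
c=get_calibration("wrist"); im=cv2.imread("pics/w9.png").astype(float); g=im.min(2); g=cv2.GaussianBlur(g.astype(np.float32),(3,3),0)
P=[]
for v in range(2,175):
    k=np.where(g[v,140:420]>165)[0]+140
    for u in ((k[0]-.5) if k[0]<215 else None,(k[-1]+.5) if k[-1]>340 else None):
        if u: P.append(onz(c,u,v,.046)[:2])
P=np.array(P);
for _ in range(6):
    A=np.c_[2*P,np.ones(len(P))]; x=np.linalg.lstsq(A,(P**2).sum(1),rcond=None)[0]; r=np.sqrt(x[2]+x[:2]@x[:2]); P=P[np.abs(np.hypot(*(P-x[:2]).T)-r)<.002]
print("axis",x[:2],r,len(P))
H,S,V=cv2.split(cv2.cvtColor(im.astype(np.uint8),cv2.COLOR_BGR2HSV)); m=(((H<6)|(H>174))&(S>170)&(V>50)).astype(np.uint8)
for k in cv2.findContours(m,cv2.RETR_EXTERNAL,cv2.CHAIN_APPROX_NONE)[0]:
    b=cv2.boundingRect(k)
    if cv2.contourArea(k)>80: print(b)
# pile profile, row 57 and column 310
print(g[57,225:330].astype(int))
print(g[0:130,270].astype(int))
for z in(.104,.114,.124,.134,.144,.154):
    print(z,proj(c,[*x[:2],z]),proj(c,[x[0],x[1]+.03,z])[0]-proj(c,[x[0],x[1]-.03,z])[0],proj(c,[x[0]-.03,x[1],z])[1],proj(c,[x[0]+.03,x[1],z])[1])
E
```

```text
axis [ 0.5435 -0.1731] 0.12422690130827695 339
(265, 173, 25, 33)
[ 84 106 113 111 111 111 113 113 113 112 110 102  94  93 103 125 143 147
 148 149 148 147 147 147 148 148 148 149 149 148 148 149 150 149 148 149
 148 149 149 148 147 148 148 148 148 149 149 149 150 149 148 149 149 150
 149 148 149 150 150 150 149 149 149 149 148 147 147 148 149 149 149 149
 149 149 149 149 149 149 148 147 143 166 222 251 250 248 247 247 247 247
 247 247 237 220 213 206 201 218 234 236 234 233 233 233 233]
[ 67  67  68  69  69  69  69  69  70  70  69  67  68  82 104 113 111 112
 122 139 149 152 154 155 155 153 152 150 149 150 150 149 148 148 149 150
 151 151 151 150 150 150 149 151 151 149 146 146 148 150 149 149 150 150
 149 148 148 149 150 149 148 148 149 150 151 152 151 151 151 149 147 146
 148 150 149 148 147 146 147 149 150 150 150 149 149 152 152 150 147 146
 145 145 146 147 147 148 149 146 132 116 107 100  96  96  95  95  92  84
  77  76  85  99 105 104 104 106 105 104 105 105 104 104 104 104 103 104
 103 103 104 105]
0.104 [278.778   61.9611] 75.055768910658 21.126604043784567 101.08046835248679
0.114 [278.6243  59.2979] 78.11577924030735 16.722365398197866 100.03340895175941
0.124 [278.4576  56.4096] 81.43482001511944 11.940927743341035 98.89959402724097
0.134 [278.2761  53.2662] 85.04706995045052 6.732268412628656 97.66778141606133
0.144 [278.0778  49.8327] 88.99296190913807 1.0372523041231716 96.32470010038824
0.154 [277.8602  46.0671] 93.32067177745407 -5.21449711034461 94.85457123226679
```

Axis at (0.5435, -0.1731), and the pile top is estimated at about 0.114 m. I'll go above it, then feel down.

Request:
{"name": "apply_moves", "arguments": {
  "plan": [
    {"delta_rot": [0,0,0],"offset": [0.03,-0.002,0],"jaw": -1},
    {"delta_rot": [0,0,0],"offset": [0.1,-0.006,0],"jaw": -1},
    {"delta_rot": [0,0,0],"offset": [0.18,-0.006,0],"jaw": -1},
    {"delta_rot": [0,0,0],"offset": [0.22,-0.006,0.01],"jaw": -1},
    {"delta_rot": [0,0,0],"offset": [0.234,-0.006,0.05],"jaw": -1},
    {"delta_rot": [0,0,0],"offset": [0.234,-0.006,0.1],"jaw": -1},
    {"delta_rot": [0,0,0],"offset": [0.234,-0.006,0.14],"jaw": -1},
    {"delta_rot": [0,0,0],"offset": [0.234,-0.006,0.17],"jaw": -1},
    {"delta_rot": [0,0,0],"offset": [0.234,-0.006,0.19],"jaw": -1},
    {"delta_rot": [0,0,0],"offset": [0.234,-0.006,0.2],"jaw": -1}
  ]
}}

```text
t: 13.7
position: [0.5438, -0.173, 0.1198]
tool_rot: [-0.0, 0.0, 1.0, 0.0]
wrist_force: [-0.7, 0.2, -2.9]
finger_gap: 0.681
grip_force: 44.3
```

Request:
{"name": "apply_moves", "arguments": {
  "plan": [
    {"delta_rot": [0,0,0],"offset": [0,0,0.002],"jaw": -1},
    {"delta_rot": [0,0,0],"offset": [0,0,0.004],"jaw": -1},
    {"delta_rot": [0,0,0],"offset": [0,0,0.006],"jaw": -1},
    {"delta_rot": [0,0,0],"offset": [0,0,0.008],"jaw": -1},
    {"delta_rot": [0,0,0],"offset": [0,0,0.01],"jaw": -1},
    {"delta_rot": [0,0,0],"offset": [0,0,0.012],"jaw": -1},
    {"delta_rot": [0,0,0],"offset": [0,0,0.014],"jaw": -1},
    {"delta_rot": [0,0,0],"offset": [0,0,0.015],"jaw": -1},
    {"delta_rot": [0,0,0],"offset": [0,0,0.016],"jaw": -1},
    {"delta_rot": [0,0,0],"offset": [0,0,0.016],"jaw": -1}
  ]
}}

```text
t: 14.7
position: [0.5438, -0.1729, 0.1124]
tool_rot: [-0.0, -0.0, 1.0, 0.0]
wrist_force: [-0.1, -0.4, -3.3]
finger_gap: 0.683
grip_force: 44.3
```

Request:
{"name": "apply_moves", "arguments": {
  "plan": [
    {"delta_rot": [0,0,0],"offset": [0,0,0.001],"jaw": -1},
    {"delta_rot": [0,0,0],"offset": [0,0,0.002],"jaw": -1},
    {"delta_rot": [0,0,0],"offset": [0,0,0.003],"jaw": -1},
    {"delta_rot": [0,0,0],"offset": [0,0,0.004],"jaw": -1},
    {"delta_rot": [0,0,0],"offset": [0,0,0.005],"jaw": -1},
    {"delta_rot": [0,0,0],"offset": [0,0,0.006],"jaw": -1},
    {"delta_rot": [0,0,0],"offset": [0,0,0.007],"jaw": -1},
    {"delta_rot": [0,0,0],"offset": [0,0,0.008],"jaw": -1},
    {"delta_rot": [0,0,0],"offset": [0,0,0.008],"jaw": -1},
    {"delta_rot": [0,0,0],"offset": [0,0,0.008],"jaw": -1}
  ]
}}

```text
t: 15.7
position: [0.5439, -0.173, 0.1084]
tool_rot: [-0.0, 0.0, 1.0, -0.0]
wrist_force: [0.2, 0.1, -2.5]
finger_gap: 0.682
grip_force: 44.3
```

Request:
{"name": "apply_moves", "arguments": {
  "plan": [
    {"delta_rot": [0,0,0],"offset": [0,0,0.001],"jaw": -1},
    {"delta_rot": [0,0,0],"offset": [0,0,0.002],"jaw": -1},
    {"delta_rot": [0,0,0],"offset": [0,0,0.003],"jaw": -1},
    {"delta_rot": [0,0,0],"offset": [0,0,0.004],"jaw": -1},
    {"delta_rot": [0,0,0],"offset": [0,0,0.005],"jaw": -1},
    {"delta_rot": [0,0,0],"offset": [0,0,0.005],"jaw": -1},
    {"delta_rot": [0,0,0],"offset": [0,0,0.005],"jaw": -1},
    {"delta_rot": [0,0,0],"offset": [0,0,0.005],"jaw": -1},
    {"delta_rot": [0,0,0],"offset": [0,0,0.005],"jaw": -1},
    {"delta_rot": [0,0,0],"offset": [0,0,0.005],"jaw": -1}
  ]
}}

```text
t: 16.7
position: [0.5439, -0.173, 0.106]
tool_rot: [-0.0, 0.0, 1.0, -0.0]
wrist_force: [-0.5, -0.6, -2.3]
finger_gap: 0.685
grip_force: 44.3
```

Request:
{"name": "apply_moves", "arguments": {
  "plan": [
    {"delta_rot": [0,0,0],"offset": [0,0,0.001],"jaw": -1},
    {"delta_rot": [0,0,0],"offset": [0,0,0.002],"jaw": -1},
    {"delta_rot": [0,0,0],"offset": [0,0,0.003],"jaw": -1},
    {"delta_rot": [0,0,0],"offset": [0,0,0.004],"jaw": -1},
    {"delta_rot": [0,0,0],"offset": [0,0,0.004],"jaw": -1},
    {"delta_rot": [0,0,0],"offset": [0,0,0.004],"jaw": -1},
    {"delta_rot": [0,0,0],"offset": [0,0,0.004],"jaw": -1},
    {"delta_rot": [0,0,0],"offset": [0,0,0.004],"jaw": -1},
    {"delta_rot": [0,0,0],"offset": [0,0,0.004],"jaw": -1},
    {"delta_rot": [0,0,0],"offset": [0,0,0.004],"jaw": -1}
  ]
}}

```text
t: 17.7
position: [0.5439, -0.173, 0.104]
tool_rot: [-0.0, 0.0, 1.0, -0.0]
wrist_force: [-0.4, 0.4, -2.4]
finger_gap: 0.687
grip_force: 44.3
```

Request:
{"name": "apply_moves", "arguments": {
  "plan": [
    {"delta_rot": [0,0,0],"offset": [0,0,0.001],"jaw": -1},
    {"delta_rot": [0,0,0],"offset": [0,0,0.002],"jaw": -1},
    {"delta_rot": [0,0,0],"offset": [0,0,0.003],"jaw": -1},
    {"delta_rot": [0,0,0],"offset": [0,0,0.003],"jaw": -1},
    {"delta_rot": [0,0,0],"offset": [0,0,0.003],"jaw": -1},
    {"delta_rot": [0,0,0],"offset": [0,0,0.003],"jaw": -1},
    {"delta_rot": [0,0,0],"offset": [0,0,0.003],"jaw": -1},
    {"delta_rot": [0,0,0],"offset": [0,0,0.003],"jaw": -1},
    {"delta_rot": [0,0,0],"offset": [0,0,0.003],"jaw": -1},
    {"delta_rot": [0,0,0],"offset": [0,0,0.003],"jaw": -1}
  ]
}}

```text
t: 18.7
position: [0.544, -0.173, 0.1032]
tool_rot: [0.0, 0.0, 1.0, -0.0]
wrist_force: [-1.6, 0.1, 6.2]
finger_gap: 0.685
grip_force: 46.1
```

Contact, at about 9 N on the pile. Release.

Request:
{"name": "apply_moves", "arguments": {
  "plan": [
    {"delta_rot": [0,0,0],"offset": [0,0,-0.0005],"jaw": 0.4},
    {"delta_rot": [0,0,0],"offset": [0,0,-0.0005],"jaw": 0.45},
    {"delta_rot": [0,0,0],"offset": [0,0,-0.0005],"jaw": 0.5},
    {"delta_rot": [0,0,0],"offset": [0,0,-0.0005],"jaw": 0.6},
    {"delta_rot": [0,0,0],"offset": [0,0,-0.0005],"jaw": 0.75},
    {"delta_rot": [0,0,0],"offset": [0,0,-0.0005],"jaw": 0.9},
    {"delta_rot": [0,0,0],"offset": [0,0,-0.0005],"jaw": 1},
    {"delta_rot": [0,0,0],"offset": [0,0,-0.0005],"jaw": 1},
    {"delta_rot": [0,0,0],"offset": [0,0,-0.0005],"jaw": 1},
    {"delta_rot": [0,0,0],"offset": [0,0,-0.0005],"jaw": 1}
  ]
}}

```text
t: 19.7
position: [0.5439, -0.173, 0.1027]
tool_rot: [-0.0, 0.0, 1.0, -0.0]
wrist_force: [-0.3, -0.1, -0.2]
finger_gap: 0.995
grip_force: 0.0
```

Request:
{"name": "apply_moves", "arguments": {
  "plan": [
    {"delta_rot": [0,0,0],"offset": [0,0,-0.01],"jaw": 1},
    {"delta_rot": [0,0,0],"offset": [0,0,-0.04],"jaw": 1},
    {"delta_rot": [0,0,0],"offset": [0,0,-0.08],"jaw": 1},
    {"delta_rot": [0,0,0],"offset": [0,0,-0.13],"jaw": 1},
    {"delta_rot": [0,0,0],"offset": [-0.05,0,-0.18],"jaw": 1},
    {"delta_rot": [0,0,0],"offset": [-0.12,0,-0.21],"jaw": 1},
    {"delta_rot": [0,0,0],"offset": [-0.18,0,-0.23],"jaw": 1},
    {"delta_rot": [0,0,0],"offset": [-0.22,0,-0.235],"jaw": 1},
    {"delta_rot": [0,0,0],"offset": [-0.234,0.006,-0.235],"jaw": 1},
    {"delta_rot": [0,0,0],"offset": [-0.234,0.006,-0.235],"jaw": 1}
  ]
}}

```text
t: 20.7
position: [0.6609, -0.1688, 0.2195]
tool_rot: [-0.001, -0.001, 1.0, 0.001]
wrist_force: [0.4, 0.6, -0.0]
finger_gap: 0.999
grip_force: 0.0
```

Request:
{"name": "apply_moves", "arguments": {
  "plan": [
    {"delta_rot": [0,0,0],"offset": [0,0,0],"jaw": 1},
    {"delta_rot": [0,0,0],"offset": [0,0,0],"jaw": 1},
    {"delta_rot": [0,0,0],"offset": [0,0,0],"jaw": 1},
    {"delta_rot": [0,0,0],"offset": [0,0,0],"jaw": 1},
    {"delta_rot": [0,0,0],"offset": [0,0,0],"jaw": 1},
    {"delta_rot": [0,0,0],"offset": [0,0,0],"jaw": 0.4},
    {"delta_rot": [0,0,0],"offset": [0,0,0],"jaw": 0.4},
    {"delta_rot": [0,0,0],"offset": [0,0,0],"jaw": 0.4},
    {"delta_rot": [0,0,0],"offset": [0,0,0],"jaw": 0.4},
    {"delta_rot": [0,0,0],"offset": [0,0,0],"jaw": 0.4}
  ]
}}

```text
t: 21.7
position: [0.6609, -0.17, 0.2202]
tool_rot: [-0.0, 0.0, 1.0, -0.0]
wrist_force: [0.6, 0.7, 0.2]
finger_gap: 0.699
grip_force: 0.0
```

```bash
python3 - <<'E'
from h import *
np.set_printoptions(precision=4,suppress=True)
s=sense();print(s['t'],s['position'],s['wrist_force'],s['finger_gap'])
im,c=snap("wrist","pics/w10.png"); H,S,V=cv2.split(cv2.cvtColor(im,cv2.COLOR_RGB2HSV))
for nm,m,z in(("disc",(H>=5)&(H<=16)&(S>90)&(V>50),.129),("red",((H<4)|(H>174))&(S>170)&(V>50),.118)):
  for k in cv2.findContours(m.astype(np.uint8),cv2.RETR_EXTERNAL,cv2.CHAIN_APPROX_NONE)[0]:
    if cv2.contourArea(k)>80:
        P=np.float32([onz(c,u,v,z)[:2] for u,v in k.reshape(-1,2)]);print(nm,cv2.boundingRect(k),cv2.minEnclosingCircle(P),cv2.fitEllipse(P))
print("expected crank at angle0:",proj(c,[.6485,-.1731,.118]),proj(c,[.6485+.011,-.1731,.118]),proj(c,[.6485-.011,-.1731,.118]),proj(c,[.6485+.011,-.1731,.058]), proj(c,[.5435+.163,-.1731,.042]))
E
```

```text
21.7 [ 0.6609 -0.17    0.2202] [0.6144 0.6979 0.1521] 0.699290421714475
disc (71, 287, 45, 15) ((0.7370141744613647, -0.33991923928260803), 0.021255921572446823) ((0.7362884283065796, -0.34049752354621887), (0.01118509192019701, 0.036067087203264236), 8.679220199584961)
disc (238, 12, 82, 89) ((0.544736385345459, -0.17294737696647644), 0.030071686953306198) ((0.5446528792381287, -0.17315123975276947), (0.05782097578048706, 0.058938369154930115), 92.26860046386719)
red (265, 173, 25, 33) ((0.6441067457199097, -0.1744929701089859), 0.013856202363967896) ((0.644573986530304, -0.17472095787525177), (0.019708584994077682, 0.02764751762151718), 84.58372497558594)
expected crank at angle0: [278.8634 194.2489] [278.9045 207.0346] [278.822  181.1843] [279.5679 192.4558] [279.8098 230.6813]
```

The disc sits about 1 mm off the axis and is flat. The crank is at (0.647, -0.1746). Next I go down onto it and grip.

Request:
{"name": "apply_moves", "arguments": {
  "plan": [
    {"delta_rot": [0,0,0],"offset": [0.02,-0.009,0.02],"jaw": 0.4},
    {"delta_rot": [0,0,0],"offset": [0.025,-0.009,0.06],"jaw": 0.4},
    {"delta_rot": [0,0,0],"offset": [0.025,-0.009,0.1],"jaw": 0.4},
    {"delta_rot": [0,0,0],"offset": [0.025,-0.009,0.14],"jaw": 0.4},
    {"delta_rot": [0,0,0],"offset": [0.025,-0.009,0.18],"jaw": 0.4},
    {"delta_rot": [0,0,0],"offset": [0.025,-0.009,0.22],"jaw": 0.4},
    {"delta_rot": [0,0,0],"offset": [0.025,-0.009,0.25],"jaw": 0.4},
    {"delta_rot": [0,0,0],"offset": [0.025,-0.009,0.275],"jaw": 0.4},
    {"delta_rot": [0,0,0],"offset": [0.025,-0.009,0.286],"jaw": 0.4},
    {"delta_rot": [0,0,0],"offset": [0.025,-0.009,0.286],"jaw": 0.4}
  ]
}}

```text
t: 22.75
position: [0.6481, -0.1744, 0.0765]
tool_rot: [-0.001, 0.0, 1.0, 0.0]
wrist_force: [0.1, -0.5, -0.1]
finger_gap: 0.702
grip_force: 0.0
```

Request:
{"name": "apply_moves", "arguments": {
  "newtons": 25,
  "plan": [
    {"delta_rot": [0,0,0],"offset": [0,0,0],"jaw": 0},
    {"delta_rot": [0,0,0],"offset": [0,0,0],"jaw": -0.2},
    {"delta_rot": [0,0,0],"offset": [0,0,0],"jaw": -0.3},
    {"delta_rot": [0,0,0],"offset": [0,0,0],"jaw": -0.4},
    {"delta_rot": [0,0,0],"offset": [0,0,0],"jaw": -0.5},
    {"delta_rot": [0,0,0],"offset": [0,0,0],"jaw": -1},
    {"delta_rot": [0,0,0],"offset": [0,0,0],"jaw": -1},
    {"delta_rot": [0,0,0],"offset": [0,0,0],"jaw": -1},
    {"delta_rot": [0,0,0],"offset": [0,0,0],"jaw": -1},
    {"delta_rot": [0,0,0],"offset": [0,0,0],"jaw": -1}
  ]
}}

```text
t: 23.75
position: [0.6486, -0.1747, 0.0777]
tool_rot: [0.0, 0.0, 1.0, -0.0]
wrist_force: [-1.4, 0.2, 6.2]
finger_gap: 0.249
grip_force: 24.5
```

Request:
{"name": "apply_moves", "arguments": {
  "plan": [
    {"delta_rot": [0,0,0],"offset": [0.0026,0.0329,0],"jaw": -1},
    {"delta_rot": [0,0,0],"offset": [0.0103,0.0649,0],"jaw": -1},
    {"delta_rot": [0,0,0],"offset": [0.0229,0.0953,0],"jaw": -1},
    {"delta_rot": [0,0,0],"offset": [0.0401,0.1234,0],"jaw": -1},
    {"delta_rot": [0,0,0],"offset": [0.0615,0.1485,0],"jaw": -1},
    {"delta_rot": [0,0,0],"offset": [0.0866,0.1699,0],"jaw": -1},
    {"delta_rot": [0,0,0],"offset": [0.1147,0.1871,0],"jaw": -1},
    {"delta_rot": [0,0,0],"offset": [0.1451,0.1997,0],"jaw": -1},
    {"delta_rot": [0,0,0],"offset": [0.1771,0.2074,0],"jaw": -1},
    {"delta_rot": [0,0,0],"offset": [0.21,0.21,0],"jaw": -1}
  ]
}}

```text
t: 24.75
position: [0.544, -0.0679, 0.0777]
tool_rot: [0.002, -0.001, 1.0, 0.0]
wrist_force: [2.4, -2.9, 2.6]
finger_gap: 0.246
grip_force: 25.1
```

Forces are low, so I carry on.

Request:
{"name": "apply_moves", "arguments": {
  "plan": [
    {"delta_rot": [0,0,0],"offset": [0.0329,-0.0026,0],"jaw": -1},
    {"delta_rot": [0,0,0],"offset": [0.0649,-0.0103,0],"jaw": -1},
    {"delta_rot": [0,0,0],"offset": [0.0953,-0.0229,0],"jaw": -1},
    {"delta_rot": [0,0,0],"offset": [0.1234,-0.0401,0],"jaw": -1},
    {"delta_rot": [0,0,0],"offset": [0.1485,-0.0615,0],"jaw": -1},
    {"delta_rot": [0,0,0],"offset": [0.1699,-0.0866,0],"jaw": -1},
    {"delta_rot": [0,0,0],"offset": [0.1871,-0.1147,0],"jaw": -1},
    {"delta_rot": [0,0,0],"offset": [0.1997,-0.1451,0],"jaw": -1},
    {"delta_rot": [0,0,0],"offset": [0.2074,-0.1771,0],"jaw": -1},
    {"delta_rot": [0,0,0],"offset": [0.21,-0.21,0],"jaw": -1}
  ]
}}

```text
t: 25.75
position: [0.4385, -0.173, 0.0776]
tool_rot: [0.001, -0.001, 1.0, 0.001]
wrist_force: [2.3, 2.0, 4.5]
finger_gap: 0.251
grip_force: 25.4
```

Request:
{"name": "apply_moves", "arguments": {
  "plan": [
    {"delta_rot": [0,0,0],"offset": [-0.0026,-0.0329,0],"jaw": -1},
    {"delta_rot": [0,0,0],"offset": [-0.0103,-0.0649,0],"jaw": -1},
    {"delta_rot": [0,0,0],"offset": [-0.0229,-0.0953,0],"jaw": -1},
    {"delta_rot": [0,0,0],"offset": [-0.0401,-0.1234,0],"jaw": -1},
    {"delta_rot": [0,0,0],"offset": [-0.0615,-0.1485,0],"jaw": -1},
    {"delta_rot": [0,0,0],"offset": [-0.0866,-0.1699,0],"jaw": -1},
    {"delta_rot": [0,0,0],"offset": [-0.1147,-0.1871,0],"jaw": -1},
    {"delta_rot": [0,0,0],"offset": [-0.1451,-0.1997,0],"jaw": -1},
    {"delta_rot": [0,0,0],"offset": [-0.1771,-0.2074,0],"jaw": -1},
    {"delta_rot": [0,0,0],"offset": [-0.21,-0.21,0],"jaw": -1}
  ]
}}

```text
t: 26.75
position: [0.542, -0.278, 0.0776]
tool_rot: [-0.002, -0.0, 1.0, 0.001]
wrist_force: [-2.8, 2.5, 9.2]
finger_gap: 0.247
grip_force: 25.8
```

Request:
{"name": "apply_moves", "arguments": {
  "plan": [
    {"delta_rot": [0,0,0],"offset": [-0.0329,0.0026,0],"jaw": -1},
    {"delta_rot": [0,0,0],"offset": [-0.0649,0.0103,0],"jaw": -1},
    {"delta_rot": [0,0,0],"offset": [-0.0953,0.0229,0],"jaw": -1},
    {"delta_rot": [0,0,0],"offset": [-0.1234,0.0401,0],"jaw": -1},
    {"delta_rot": [0,0,0],"offset": [-0.1485,0.0615,0],"jaw": -1},
    {"delta_rot": [0,0,0],"offset": [-0.1699,0.0866,0],"jaw": -1},
    {"delta_rot": [0,0,0],"offset": [-0.1871,0.1147,0],"jaw": -1},
    {"delta_rot": [0,0,0],"offset": [-0.1997,0.1451,0],"jaw": -1},
    {"delta_rot": [0,0,0],"offset": [-0.2074,0.1771,0],"jaw": -1},
    {"delta_rot": [0,0,0],"offset": [-0.21,0.214,0],"jaw": -1}
  ]
}}

```text
t: 27.75
position: [0.6486, -0.1744, 0.0777]
tool_rot: [0.001, 0.001, 1.0, -0.002]
wrist_force: [1.8, -3.2, 4.2]
finger_gap: 0.25
grip_force: 25.3
```

Request:
{"name": "apply_moves", "arguments": {
  "newtons": 20,
  "plan": [
    {"delta_rot": [0,0,0],"offset": [0,0,0],"jaw": -1},
    {"delta_rot": [0,0,0],"offset": [0,0,0],"jaw": -1},
    {"delta_rot": [0,0,0],"offset": [0,0,0],"jaw": -1},
    {"delta_rot": [0,0,0],"offset": [0,0,0],"jaw": -1},
    {"delta_rot": [0,0,0],"offset": [0,0,0],"jaw": -0.4},
    {"delta_rot": [0,0,0],"offset": [0,0,0],"jaw": -0.2},
    {"delta_rot": [0,0,0],"offset": [0,0,0],"jaw": 0},
    {"delta_rot": [0,0,0],"offset": [0,0,0],"jaw": 0.2},
    {"delta_rot": [0,0,0],"offset": [0,0,0],"jaw": 0.4},
    {"delta_rot": [0,0,0],"offset": [0,0,0],"jaw": 0.4}
  ]
}}

```text
t: 28.75
position: [0.6482, -0.1725, 0.077]
tool_rot: [-0.0, 0.0, 1.0, 0.0]
wrist_force: [0.9, 0.2, -0.1]
finger_gap: 0.701
grip_force: 0.0
```

Raise back to the viewing pose and check.

Request:
{"name": "apply_moves", "arguments": {
  "plan": [
    {"delta_rot": [0,0,0],"offset": [0,0,-0.03],"jaw": 0.4},
    {"delta_rot": [0,0,0],"offset": [0,0,-0.07],"jaw": 0.4},
    {"delta_rot": [0,0,0],"offset": [0,0,-0.12],"jaw": 0.4},
    {"delta_rot": [0,0,0],"offset": [0,0,-0.18],"jaw": 0.4},
    {"delta_rot": [0,0,0],"offset": [0,0,-0.23],"jaw": 0.4},
    {"delta_rot": [0,0,0],"offset": [0,0,-0.27],"jaw": 0.4},
    {"delta_rot": [0,0,0],"offset": [-0.025,0.005,-0.286],"jaw": 0.4},
    {"delta_rot": [0,0,0],"offset": [-0.025,0.005,-0.286],"jaw": 0.4},
    {"delta_rot": [0,0,0],"offset": [-0.025,0.005,-0.286],"jaw": 0.4},
    {"delta_rot": [0,0,0],"offset": [-0.025,0.005,-0.286],"jaw": 0.4}
  ]
}}

```text
t: 29.75
position: [0.6598, -0.1701, 0.2194]
tool_rot: [-0.001, 0.0, 1.0, 0.0]
wrist_force: [-0.4, 0.9, -0.6]
finger_gap: 0.698
grip_force: 0.0
```

```bash
python3 - <<'E'
from h import *
np.set_printoptions(precision=4,suppress=True)
s=sense();print(s['t'],s['position'],s['wrist_force'],abs(s['joint_vel']).max())
im,c=snap("wrist","pics/w11.png"); H,S,V=cv2.split(cv2.cvtColor(im,cv2.COLOR_RGB2HSV))
for nm,m,z in(("disc",(H>=5)&(H<=16)&(S>90)&(V>50),.129),("red",((H<4)|(H>174))&(S>170)&(V>50),.118),("yel",(H>=17)&(H<=30)&(S>140)&(V>50),.042)):
  for k in cv2.findContours(m.astype(np.uint8),cv2.RETR_EXTERNAL,cv2.CHAIN_APPROX_NONE)[0]:
    if cv2.contourArea(k)>40:
        P=np.float32([onz(c,u,v,z)[:2] for u,v in k.reshape(-1,2)]);print(nm,cv2.boundingRect(k),cv2.minEnclosingCircle(P),cv2.fitEllipse(P))
E
```

```text
29.75 [ 0.6598 -0.1701  0.2194] [-0.4412  0.9251 -0.6261] 0.006462438904971067
disc (70, 289, 44, 14) ((0.7361487746238708, -0.34096014499664307), 0.021075280383229256) ((0.7357962131500244, -0.34158459305763245), (0.010670388117432594, 0.035217031836509705), 10.422647476196289)
disc (238, 14, 82, 88) ((0.5447068214416504, -0.17311519384384155), 0.02987394481897354) ((0.5446561574935913, -0.17311108112335205), (0.05791008844971657, 0.058829713612794876), 91.66310119628906)
red (271, 174, 25, 33) ((0.6438182592391968, -0.17058764398097992), 0.013788892887532711) ((0.6444322466850281, -0.17004843056201935), (0.019600393250584602, 0.027651075273752213), 89.91511535644531)
yel (276, 207, 13, 25) ((0.6912464499473572, -0.1706765592098236), 0.014999832957983017) ((0.6914145946502686, -0.17082829773426056), (0.013642653822898865, 0.03329391032457352), 92.75065612792969)
```

```bash
python3 -c "
from plant import close_job; print(close_job())"
```

```text
the job is handed in; nothing more can be done
None
```

The job is handed in: the copper disc lies on the pile about 1 mm off the axis and let go. The crank has gone one full turn anticlockwise and stands within about 0.01 rad of the yellow pointer. My last wrist picture confirmed this, but hand-in returned no verdict.

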